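# Tilt the support rod out of the slotted rod bin

### The job

Take the round metal rod out of the grey rod bin: tip its slot-side end up a little, draw that end out through the slot in the bin's end wall (in the slot, not over the top of the wall) until the tail is clear of the hood, and lift it away. Lay it in both V notches of the metal rod rest, about centred along the rest, and let go. Leave the flat bar where it lies in the bin.

Things in the scene. Friction and masses are not known exactly. Their poses are not given: they have to be found in the camera images.
- rod_center (a point): Centre of the round rod: plain steel, 16 mm diameter, 200 mm long (along its y axis), about 0.15 kg, loose. It starts level on the bin's floor, parallel to the bin's y axis within 2 degrees, in either lane of the bin, its centre within 10 mm of the bin's middle in y and 12 mm above the bench.
- bar_center (a point): Centre of the flat bar that lies in the other lane of the bin and must stay there: steel, 24 mm wide, 10 mm high, 200 mm long (along its y axis), loose.
- rod_bin: Grey sheet-metal bin, fixed, 218 mm (x) by 230 mm (y), 85 mm high, walls and floor 4 mm thick, open-topped but for the hood. Origin: centre of the underside, z up. Two lanes run along y at x = -38 and +38 mm. Each has 6 mm high guide cleats 15 mm either side of its middle, at y = -95 to -75 and +75 to +95 mm; elsewhere the floor is plain.
- slot_wall (a point): Middle of the bin's slotted end wall (+y side, 4 mm thick, 85 mm high), at the height of the sill, 30 mm above the bench. Each lane has one upright slot in this wall, 30 mm wide, open at the top, its bottom being the sill. A rod tilted 8 to 20 degrees, tail on the floor, passes over the sill inside the slot.
- hood_edge (a point): Middle of the lower edge of the fixed hood at the bin's -y end, 44 mm above the bench, 56 mm from the bin's middle. The hood runs from here to the back wall over both lanes, so about 45 mm of each part's tail is under it and cannot be lifted straight up; drawing the rod about 65 mm toward the slot frees it.
- rod_rest: Metal rod rest, fixed: base plate 56 by 170 mm, 8 mm thick, with two V saddles, each 12 mm thick, at y = -60 and +60 mm. Origin: centre of the underside, z up; the notches run along y. V faces at 45 degrees, bottom of the V 45 mm, top edges about 70 mm above the bench, opening 50 mm wide. The rod lying in both notches has its centre 56 mm above the bench.
Mind the look-alikes: they are no part of the job. Leave any yellow look-alike of the rod_rest alone.

How it is judged:
On the way:
1. the rod, tipped up, pokes out through the slot while its tail is still inside the bin (y of rod_center in the frame of rod_bin between 0.025 and 0.1 m and x of rod_center in the frame of rod_bin between -0.07 and 0.07 m and z of rod_center in the frame of rod_bin between 0.02 and 0.065 m and angle between the y axis of rod_center and the y axis of rod_bin, either way round between 0.08 and 0.38 rad), for 0.1 s.
At the end, for the whole second after the job is handed in: The round rod lies still in both V notches of the rest: its centre within 25 mm of the rest's middle along the rest, within 10 mm across it, 50 to 63 mm above the bench, parallel to the rest within 10 degrees; the flat bar is within 25 mm of where it started (y of rod_center in the frame of rod_rest between -0.025 and 0.025 m and x of rod_center in the frame of rod_rest between -0.01 and 0.01 m and z of rod_center in the frame of rod_rest between 0.05 and 0.063 m and angle between the y axis of rod_center and the y axis of rod_rest, either way round below 0.17 rad and linear speed of round_rod below 0.02 m/s and distance of bar_center from where it was at the start of the episode below 0.025 m); the robot touches nothing.
It fails at once if the flat bar is moved more than 40 mm (distance of bar_center from where it was at the start of the episode above 0.04 m).
It also fails if it takes over 40 s, if anything falls off the work surface, if the arm or the gripper's body presses on something with over 40 N, if the wrist force passes 120 N, or if a joint passes its speed limit or range.

### The arm

A 6-joint arm with a two-finger parallel gripper is mounted at the origin on a cart in front of the work surface, level with it; the furniture and walls round the work are solid. World frame = base frame: x ahead of the robot, y to its left, z up, the work surface at z = 0. Lengths are in m, angles in rad, forces in N, time in s.
With the tool pointing down it reaches from about 0.35 to 0.975 m from the base axis. Payload 4.9 kg.
Tool frame: the origin (TCP) lies midway between the tips of the shut fingers; the grasp point (between the pads) lies bot.grip_depth behind it (bot.grip_depth is the distance from the TCP to the grasp point, in m); z points along the fingers, y is the direction in which the jaws open and shut (so a half turn about z gives the same grasp; the last joint's range is limited). The gripper opens to 85 mm and grips with 20 to 120 N. Pads are 22 mm wide; open, the fingers measure 114 mm over their backs; the gripper's body (76 mm by 85 mm) begins 54 mm behind the grasp point. The pads swing forward as they close: fully open they stand 13 mm farther back than shut.
Start: joints at [-1.34, 0.053, 1.613, -0, 1.476, -0.119], TCP at [0.214, -0.587, 0.231] pointing down, gripper open.
Joint ranges: [-3.01, 3.01], [-1.01, 2.22], [0.06, 2.58], [-1.02, 4.17], [0.09, 2.62], [-3.14, 3.14]. Speed limits (rad/s): [2.57, 2.57, 3.14, 3.14, 3.14, 3.14].

### API

Orientations are given as [roll, pitch, yaw] about the fixed x, y, z axes, in that order (R = Rz(yaw) Ry(pitch) Rx(roll)).
In Python, from cell import bot gives the robot as it stands. The module is installed in compiled form; this text tells all that it offers.
- The arm moves only by the shell command python3 -m inch 'ROWS'. ROWS is a JSON object of lists of equal length, an entry for each row: "linear": the shift along the tool's x, y, z in cm, a list of three; "dr": the turn, a rotation vector about the tool's x, y, z in degrees, a list of three; "gripper": the opening, from -1 (shut) to 1 (fully open). In form: {"linear": [[tx, ty, tz], ...], "dr": [[rx, ry, rz], ...], "gripper": [gripper, ...]}. A call has exactly 5 rows; each row is the pose to reach, as a shift and turn from the pose commanded when the call began, along the tool's axes at that moment; what a row does not reach only later rows make up. A row lasts 1/12 s, in which the tool goes at most 41.7 mm and 7.16 degrees, less where a joint would pass 70% of its speed; a pose out of reach is approached as far as the arm can. A call with a gripper value outside its range is refused whole. The fingers move at their own pace and stop on an object; the grip force is fixed at half the most. Time passes only in rows, so rows that repeat a pose let the fingers close, or fill a call up. It gives the time, the measured TCP pose, the force and the opening at its end, in the units of the state.
- bot.get_state(): the state, without advancing time (a new reading comes with each control period).
- bot.grab_frame(name): name is "side" or "top"; returns a dict with "color" (384x512x3 uint8, red, green, blue), "vertical_fov" (degrees; the focal length in pixels is half the picture's height over the tangent of half this angle, whatever the lens; pixels are square), "cx", "cy" (the principal point, pixels), "distortion" ([k1, k2, p1, p2, k3] as OpenCV has them; the pictures are not rectified), "rvec" (rotation vector, rad) and "tvec" (3), from world to camera coordinates, as OpenCV has them. Camera axes: x right, y down, z forward; pixel columns grow to the right and rows downward; lengths in m; the calibration is good to about 2 mm. A picture is of the moment at which its call begins. There is no depth.
- bot.sign_off(): hands the job in, once; it reports no verdict.
Trained networks look in a picture, given as the dict that the camera call returned (one of the last four; its "shot" number tells which), for a name from the list of things; names that differ only in an ending like _2 or _b are one class to them, and where a whole thing is asked for, a point or a joint stands for the part that bears it (a point fixed in the world has none). Each returns a list of dicts, best first, with "p" (0 to 1); they miss things now and then, are a little off and sometimes report something else, mostly with a low value. They report only what shows in the picture. A call takes as long as a camera call. They do not tell look-alikes from the thing itself.
- bot.trace(thing, picture): "region" (384x512 bool, what is visible of it).
- bot.place_of(thing, picture): "point" ([x, y, z] in m, in the coordinates of the camera as it stood for that picture, good to about 4 mm: a listed point, or the origin of a listed thing).
The state is a dict: "time_s": time; "joint_positions": joint angles; "qd": joint speeds; "effort": joint torques, N m; "position": TCP position; "eef_rot": TCP orientation; "wrist_force": force on the tool from outside, world axes, zero at the start; "moment": the same for the moment, N m; "gripper_width": finger opening in m.
Only numpy, scipy, OpenCV 4.12 (cv2) and the standard library are available. Lean on these libraries where they do the work, as an engineer would, in place of code of your own. Each camera call takes 0.05 s, during which the arm holds its last target.

## Working session

There is one attempt and no reset: what is moved stays moved. The work goes in short steps, Python scripts to look and compute and a shell command to move; the robot and the scene stay as the last step left them, time stands still between calls to the robot, and variables do not carry over. Pictures are saved under pics/ and viewed, and the job is handed in when it is done.

```bash
mkdir -p pics; ls
python3 - <<'E'
from cell import bot
import cv2,numpy as np
s=bot.get_state()
for k,v in s.items(): print(k,np.round(v,4))
print(bot.grip_depth)
for n in("side","top"):
    f=bot.grab_frame(n)
    cv2.imwrite(f"pics/{n}0.png",cv2.cvtColor(f["color"],cv2.COLOR_RGB2BGR))
    print({k:v for k,v in f.items() if k!="color"})
    R,_=cv2.Rodrigues(np.array(f["rvec"],float));t=np.array(f["tvec"],float)
    print("cam at",-R.T@t)
    for th in("rod_center","bar_center","rod_bin","slot_wall","hood_edge","rod_rest"):
        for d in bot.place_of(th,f):
            print(n,th,round(d["p"],2),np.round(R.T@(np.array(d["point"])-t),4))
E
```

```text
pics
time_s 0.0
joint_positions [-1.34    0.0534  1.6143 -0.      1.476  -0.119 ]
qd [ 0.0008  0.0014  0.0008 -0.001  -0.0008  0.0001]
effort [-1.50000e-03 -3.93679e+01 -3.70178e+01 -2.00000e-04  7.10000e-03
  0.00000e+00]
position [ 0.214  -0.5866  0.23  ]
eef_rot [-3.1396e+00 -2.0000e-04  3.4980e-01]
wrist_force [ 0.3452 -0.3713  0.6459]
moment [ 0.0524 -0.0392 -0.0541]
gripper_width 0.0856
0.0187
{'vertical_fov': 43.18470461966429, 'cx': 249.43241631587603, 'cy': 194.65561561316923, 'distortion': array([-0.21114392,  0.        ,  0.        ,  0.        ,  0.        ]), 'rvec': array([ 0.66721169, -2.56198405,  1.21892913]), 'tvec': array([0.42936578, 0.1780607 , 1.32152554]), 'shot': 1}
cam at [-0.08335575  1.00394881  0.97346234]
side rod_center 0.58 [ 0.5678 -0.2599  0.0129]
side bar_center 0.64 [ 0.4906 -0.2445  0.0081]
side rod_bin 0.79 [ 0.5285 -0.2486 -0.0014]
side rod_bin 0.21 [ 0.4898 -0.2395  0.0112]
side slot_wall 0.63 [ 0.552  -0.1435  0.0328]
side hood_edge 0.95 [ 0.5157 -0.3043  0.0454]
side hood_edge 0.25 [ 0.5511  0.2242 -0.0006]
side rod_rest 0.76 [5.493e-01 2.266e-01 2.000e-04]
side rod_rest 0.68 [0.3853 0.342  0.0015]
{'vertical_fov': 43.23539893067574, 'cx': 252.43893295111, 'cy': 189.9952289857656, 'distortion': array([-0.11025763,  0.        ,  0.        ,  0.        ,  0.        ]), 'rvec': array([ 2.16184553, -2.16164327,  0.17914822]), 'tvec': array([0.00533485, 0.50831507, 1.33496995]), 'shot': 2}
cam at [0.31882002 0.0418553  1.39181873]
top rod_center 0.79 [ 0.5652 -0.259   0.0128]
top bar_center 0.97 [ 0.496  -0.2421  0.0078]
top rod_bin 0.71 [ 0.532  -0.2513 -0.0015]
top slot_wall 0.92 [ 0.5504 -0.1385  0.0262]
top slot_wall 0.27 [ 0.5201 -0.3019  0.0434]
top hood_edge 0.82 [ 0.5177 -0.3011  0.0431]
top rod_rest 0.88 [ 0.5542  0.2223 -0.0014]
top rod_rest 0.84 [ 0.3882  0.338  -0.    ]
```

View pics/side0.png

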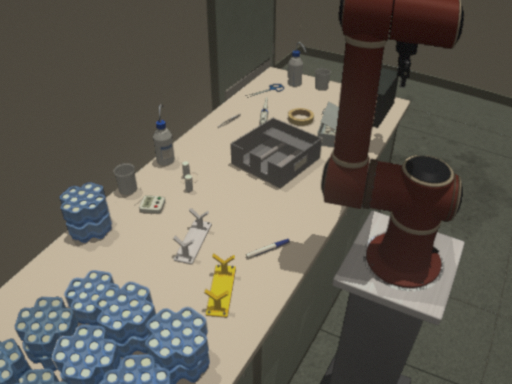

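View pics/top0.png

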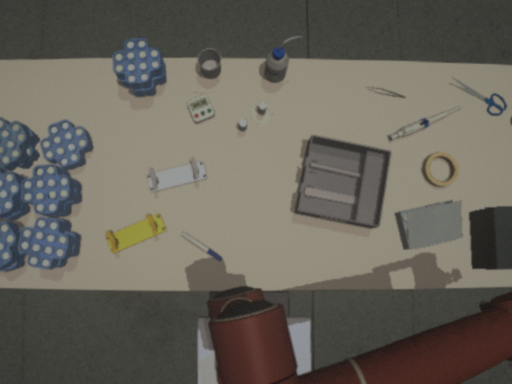

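```bash
cat > h.py <<'E'
import cv2,numpy as np
def cam(f):
    F=192/np.tan(np.radians(f["vertical_fov"]/2))
    K=np.array([[F,0,f["cx"]],[0,F,f["cy"]],[0,0,1]])
    return K,np.array(f["distortion"],float),np.array(f["rvec"],float),np.array(f["tvec"],float)
def proj(f,P):
    K,D,r,t=cam(f)
    return cv2.projectPoints(np.array(P,float).reshape(-1,1,3),r,t,K,D)[0].reshape(-1,2)
def fr(x,y,yaw,P):
    c,s=np.cos(yaw),np.sin(yaw);P=np.array(P,float)
    return P@np.array([[c,-s,0],[s,c,0],[0,0,1]]).T+np.array([x,y,0])
def crop(f,box,k,segs,name):
    x0,y0,w,h=box
    im=cv2.cvtColor(f["color"],cv2.COLOR_RGB2BGR)[y0:y0+h,x0:x0+w]
    im=cv2.resize(im,None,fx=k,fy=k,interpolation=cv2.INTER_CUBIC)
    im=cv2.convertScaleAbs(im,alpha=1.4,beta=10)
    for a,b,c in segs:
        p=(proj(f,[a,b])-[x0,y0]+.5)*k
        cv2.line(im,tuple(int(v) for v in p[0]),tuple(int(v) for v in p[1]),c,1)
    cv2.imwrite(name,im)
def binsegs(x,y,yaw):
    S=[]
    def a(P,c):
        P=fr(x,y,yaw,P); S.extend((P[i],P[i+1],c) for i in range(len(P)-1))
    X,Y=.109,.115
    a([[-X,-Y,.085],[X,-Y,.085],[X,Y,.085],[-X,Y,.085],[-X,-Y,.085]],(0,255,0))
    a([[-X,Y,0],[X,Y,0],[X,Y,.085]],(0,255,0))
    for l in(-.038,.038): a([[l-.015,Y,.085],[l-.015,Y,.03],[l+.015,Y,.03],[l+.015,Y,.085]],(255,255,0))
    a([[-X,-.056,.044],[X,-.056,.044]],(0,0,255))
    return S
def rodsegs(c,d,r=.008,L=.2,col=(0,255,255)):
    c=np.array(c);d=np.array(d)/np.linalg.norm(d);n=np.cross(d,[0,0,1]);n/=np.linalg.norm(n)
    return [(c-d*L/2+s*n*r,c+d*L/2+s*n*r,col) for s in(-1,1)]
def restsegs(x,y,yaw):
    S=[]
    def a(P,c):
        P=fr(x,y,yaw,P); S.extend((P[i],P[i+1],c) for i in range(len(P)-1))
    a([[-.028,-.085,.008],[.028,-.085,.008],[.028,.085,.008],[-.028,.085,.008],[-.028,-.085,.008]],(0,255,0))
    for s in(-.06,.06): a([[-.025,s,.07],[0,s,.045],[.025,s,.07]],(0,0,255))
    return S
E
cat > look.py <<'E'
from cell import bot
from h import *
import sys
bx=(.531,-.250,np.radians(-11.4)); rs=(.552,.2235,np.radians(-15+90*0))
for n in("side","top"):
    f=bot.grab_frame(n)
    for th in("rod_center","bar_center","rod_rest"):
        for d in bot.trace(th,f)[:2]:
            ys,xs=np.nonzero(d["region"]); 
            if len(xs): print(n,th,round(d["p"],2),len(xs),xs.mean(),ys.mean(),xs.min(),xs.max(),ys.min(),ys.max())
    y=bx[2]
    S=binsegs(*bx)+rodsegs(fr(*bx,[[.038,-.003,.012]])[0],[-np.sin(y),np.cos(y),0])
    crop(f,(220,110,112,84) if n=="side" else (288,125,112,112),7 if n=="side" else 5,S,f"pics/bin_{n}{sys.argv[1]}.png")
    crop(f,(220,110,112,84) if n=="side" else (288,125,112,112),7 if n=="side" else 5,[],f"pics/binr_{n}{sys.argv[1]}.png")
    S=restsegs(*rs)
    crop(f,(160,200,80,70) if n=="side" else (130,150,90,60),7,S,f"pics/rest_{n}{sys.argv[1]}.png")
E
python3 look.py 1
```

```text
side rod_center 0.63 114 272.9035087719298 150.12280701754386 262 284 143 158
side bar_center 0.44 74 287.63513513513516 158.44594594594594 279 298 151 165
side rod_rest 0.89 962 191.93451143451142 239.497920997921 174 209 209 263
side rod_rest 0.71 1267 220.43962115232833 287.90055248618785 204 235 254 316
top rod_center 0.71 307 335.56351791530943 170.30944625407167 310 362 163 178
top bar_center 0.94 424 330.64858490566036 194.99056603773585 305 357 188 203
top rod_rest 0.89 1188 175.739898989899 175.85016835016836 146 206 158 191
top rod_rest 0.58 432 330.6666666666667 194.9560185185185 304 357 187 203
```

View pics/bin_top1.png

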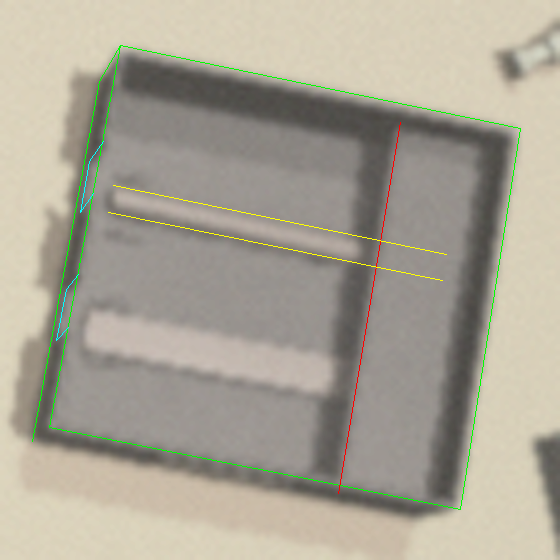

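View pics/bin_side1.png

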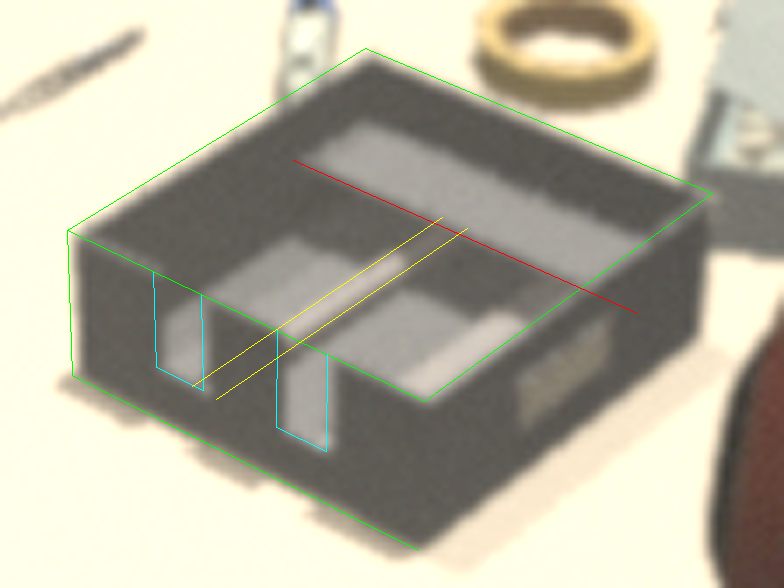

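View pics/rest_top1.png

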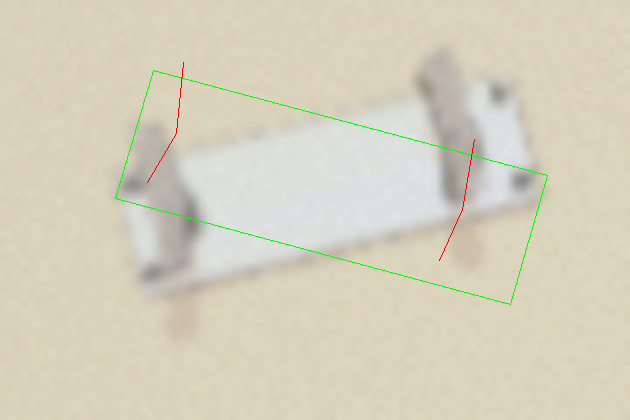

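View pics/rest_side1.png

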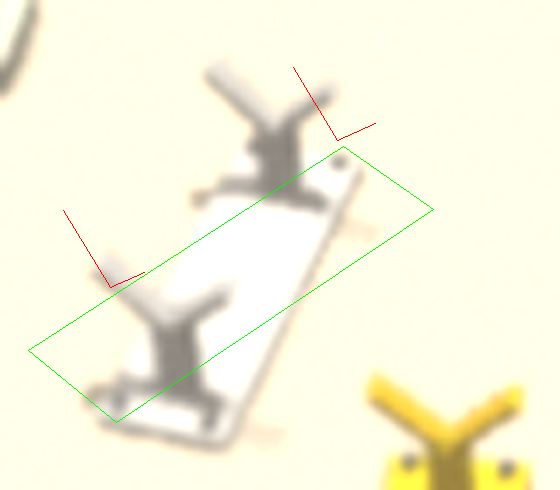

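View pics/binr_top1.png

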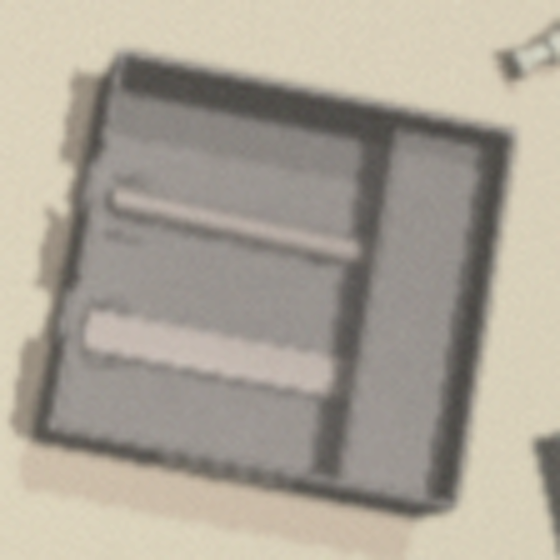

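View pics/binr_side1.png

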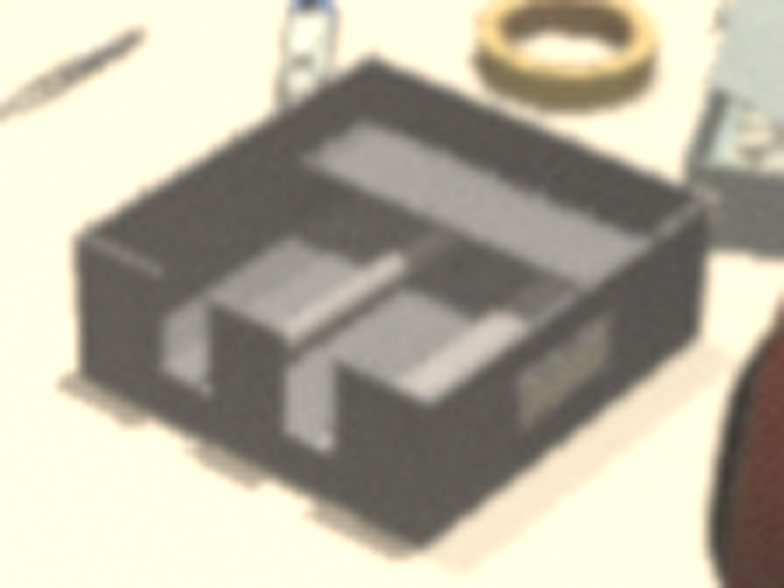

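```bash
cat > fit.py <<'E'
from cell import bot
from h import *
from scipy.optimize import least_squares
fs={n:bot.grab_frame(n) for n in("side","top")}
X,Y=.109,.115
# (view, pixel in crop, model pt)
def px(o,k,p): return np.array(p)/k+np.array(o)-.5
B=[("top",px((288,125),5,p),m) for p,m in [((120,55),(X,Y,.085)),((512,132),(X,-Y,.085)),((450,512),(-X,-Y,.085)),((38,438),(-X,Y,.085))]]
B+=[("side",px((220,110),7,p),m) for p,m in [((76,238),(X,Y,.085)),((708,203),(-X,-Y,.085)),((372,56),(X,-Y,.085)),((432,402),(-X,Y,.085)),((418,550),(-X,Y,0)),((80,380),(X,Y,0)),
 ((163,370),(.053,Y,.03)),((208,392),(.023,Y,.03)),((288,433),(-.023,Y,.03)),((333,452),(-.053,Y,.03))]]
Rr=[("top",px((130,150),7,p),m) for p,m in [((145,295),(-.028,.085,.008)),((540,203),(-.028,-.085,.008)),((515,78),(.028,-.085,.008))]]
Rr+=[("side",px((160,200),7,p),m) for p,m in [((228,448),(-.028,.085,.004)),((360,168),(-.028,-.085,.008)),((172,327),(0,.066,.045)),((275,132),(0,-.054,.045))]]
for nm,C,x0 in(("bin",B,(.531,-.25,-.2)),("rest",Rr,(.552,.2235,.23))):
    def e(p,sel=None): return np.concatenate([proj(fs[v],fr(*p,[m]))[0]-q for v,q,m in C if sel in(None,v)])
    for sel in(None,"top","side"):
        r=least_squares(e,x0,args=(sel,)); print(nm,sel,np.round(r.x,4),np.degrees(r.x[2]).round(2),"rms px",np.sqrt(np.mean(r.fun**2)).round(2))
E
python3 fit.py
```

```text
bin None [ 0.527  -0.2468 -0.1984] -11.37 rms px 0.71
bin top [ 0.5272 -0.2454 -0.198 ] -11.34 rms px 0.78
bin side [ 0.5274 -0.2487 -0.199 ] -11.4 rms px 0.59
rest None [0.5513 0.2249 0.2429] 13.92 rms px 0.64
rest top [0.5528 0.2245 0.2276] 13.04 rms px 0.39
rest side [0.5502 0.2258 0.2537] 14.54 rms px 0.61
```

```bash
cat >> h.py <<'E'
def ray(f,uv,z):
    K,D,r,t=cam(f);R=cv2.Rodrigues(r)[0]
    n=cv2.undistortPoints(np.array(uv,float).reshape(-1,1,2),K,D).reshape(-1,2)
    d=np.c_[n,np.ones(len(n))]@R; c=-R.T@t
    return c+d*((z-c[2])/d[:,2])[:,None]
def tobin(P,b=(.527,-.2468,-.1984)):
    c,s=np.cos(b[2]),np.sin(b[2]);P=np.atleast_2d(P)-[b[0],b[1],0]
    return P@np.array([[c,-s,0],[s,c,0],[0,0,1]])
from scipy.spatial.transform import Rotation as Ro
def Rd(yaw,tilt=0): # tool down, x along yaw; tilt deg about tool y lifts +x end
    return Ro.from_euler('xyz',[np.pi,0,np.radians(yaw)])*Ro.from_rotvec([0,np.radians(tilt),0])
def delta(s,pos,R):
    R0=Ro.from_euler('xyz',s["eef_rot"])
    print("linear cm",np.round(R0.inv().apply(np.array(pos)-s["position"])*100,2),"dr",np.round(np.degrees((R0.inv()*R).as_rotvec()),2))
E
python3 - <<'E'
from cell import bot
from h import *
for n in("top","side"):
    f=bot.grab_frame(n)
    for th in("rod_center","bar_center"):
        for d in bot.trace(th,f)[:1]:
            ys,xs=np.nonzero(d["region"]);P=np.c_[xs,ys].astype(float)
            W=ray(f,P,.016)[:,:2];c=W.mean(0);u,S,V=np.linalg.svd(W-c,full_matrices=False)
            v=V[0]*np.sign(V[0][1]);t=(W-c)@v;w=(W-c)@V[1]
            print(n,th,d["p"],c,"yaw",np.degrees(np.arctan2(-v[0],v[1])),t.min(),t.max(),"w",w.min(),w.max(),"front end bin",tobin([*(c+v*t.max()),.016]).round(4),"c bin",tobin([*c,.016]).round(4))
s=bot.get_state()
g=fr(.527,-.2468,-.1984,[[.040,-.015,.05]])[0];print(g)
delta(s,g,Rd(78.6))
E
```

```text
top rod_center 0.66 [ 0.5700787  -0.23436101] yaw -12.29043705836615 -0.079759672700719 0.07390791601841719 w -0.009292062590417751 0.008764554542929107 front end bin [[0.041  0.0946 0.016 ]] c bin [[0.0398 0.0207 0.016 ]]
top bar_center 0.68 [ 0.49649733 -0.22124136] yaw -11.034690502282709 -0.07902306288010708 0.07843809085652514 w -0.01272258086756119 0.012703323317458493 front end bin [[-0.0354  0.0975  0.016 ]] c bin [[-0.0349  0.019   0.016 ]]
side rod_center 0.66 [ 0.55800283 -0.27543386] yaw -9.880797115451326 -0.07140367275498317 0.06376016406960466 w -0.014037677367867037 0.012658473033167148 front end bin [[0.0344 0.0418 0.016 ]] c bin [[ 0.036 -0.022  0.016]]
side bar_center 0.66 [ 0.48474557 -0.27380624] yaw -10.871938474042059 -0.05677363948852358 0.05986994202089788 w -0.010482594775900618 0.010679659594923941 front end bin [[-0.0366  0.0251  0.016 ]] c bin [[-0.0361 -0.0348  0.016 ]]
[ 0.56325881 -0.26938979  0.05      ]
linear cm [ 43.69 -17.89  18.13] dr [  0.     0.   -58.56]
```

```bash
python3 -m inch '{"linear":[[3.5,-1.4,0],[7,-2.9,0],[10.5,-4.3,0],[14,-5.7,0],[17.5,-7.2,0]],"dr":[[0,0,-5],[0,0,-10],[0,0,-15],[0,0,-20],[0,0,-25]],"gripper":[1,1,1,1,1]}'
python3 - <<'E'
from cell import bot
from h import *
g=fr(.527,-.2468,-.1984,[[.0395,-.015,.13]])[0]
delta(bot.get_state(),g,Rd(78.2))
E
```

```text
time_s: 1.92
position: [0.3549, -0.4584, 0.2315]
eef_rot: [3.141, 0.0, 0.79]
wrist_force: [0.5, 0.4, -0.0]
gripper_width: 0.0856
linear cm [28.06  1.45 10.14] dr [ 3.000e-02  1.000e-02 -3.294e+01]
```

```bash
python3 -m inch '{"linear":[[3.5,0.2,0],[7,0.4,0],[10.5,0.6,0],[13.5,0.8,0],[16,0.9,0]],"dr":[[0,0,-4],[0,0,-8],[0,0,-12],[0,0,-16],[0,0,-20]],"gripper":[0.3,0.3,0.3,0.3,0.3]}'
python3 - <<'E'
from cell import bot
from h import *
g=fr(.527,-.2468,-.1984,[[.0395,-.015,.13]])[0]
delta(bot.get_state(),g,Rd(78.2))
E
```

```text
time_s: 2.33
position: [0.4749, -0.3509, 0.2315]
eef_rot: [3.141, -0.0, 1.14]
wrist_force: [-0.5, 0.7, -0.2]
gripper_width: 0.0554
linear cm [11.08  4.57 10.15] dr [ 3.000e-02 -1.000e-02 -1.288e+01]
```

```bash
python3 -m inch '{"linear":[[3,1.2,2],[6,2.4,4],[9,3.6,7],[11.1,4.6,9.5],[11.1,4.6,10.1]],"dr":[[0,0,-4],[0,0,-8],[0,0,-12],[0,0,-12.9],[0,0,-12.9]],"gripper":[0.3,0.3,0.3,0.3,0.3]}'
python3 -m inch '{"linear":[[0,0,0],[0,0,0],[0,0,0],[0,0,0],[0,0,0]],"dr":[[0,0,0],[0,0,0],[0,0,0],[0,0,0],[0,0,0]],"gripper":[0.3,0.3,0.3,0.3,0.3]}'
python3 - <<'E'
from cell import bot
from h import *
s=bot.get_state()
g=fr(.527,-.2468,-.1984,[[.0395,-.015,.006]])[0]
delta(s,g,Rd(78.2))
b=(.527,-.2468,-.1984)
c=fr(*b,[[.0395,-.005,.012]])[0];y=np.radians(-11.8)
R=Ro.from_euler('xyz',s["eef_rot"]).as_matrix();p=s["position"]
for n in("side","top"):
    f=bot.grab_frame(n)
    S=rodsegs(c,[-np.sin(y),np.cos(y),0])+[(p-.03*R[:,1],p+.03*R[:,1],(0,0,255))]
    box=(220,80,112,84+30) if n=="side" else (278,115,130,112)
    crop(f,box,5,S,f"pics/above_{n}.png")
E
```

```text
time_s: 2.75
position: [0.5619, -0.2667, 0.1247]
eef_rot: [-3.135, -0.004, 1.365]
wrist_force: [-1.4, 0.5, -0.7]
gripper_width: 0.0557
time_s: 3.17
position: [0.5622, -0.2728, 0.1323]
eef_rot: [3.139, 0.001, 1.359]
wrist_force: [-0.1, -0.3, 0.6]
gripper_width: 0.0553
linear cm [ 0.37 -0.06 12.63] dr [ 0.17  0.07 -0.34]
```

View pics/above_side.png

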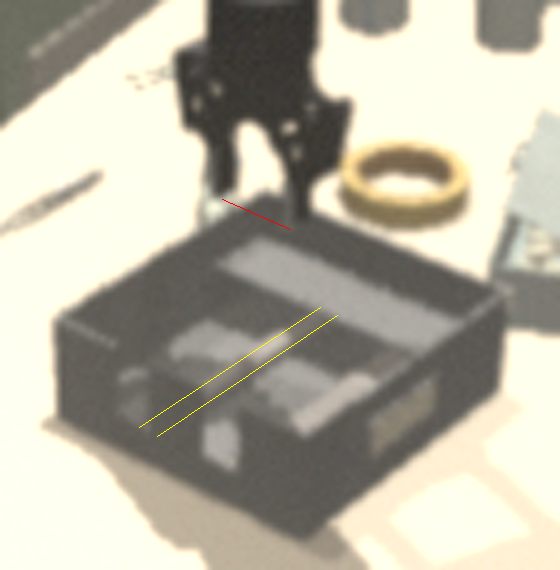

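View pics/above_top.png

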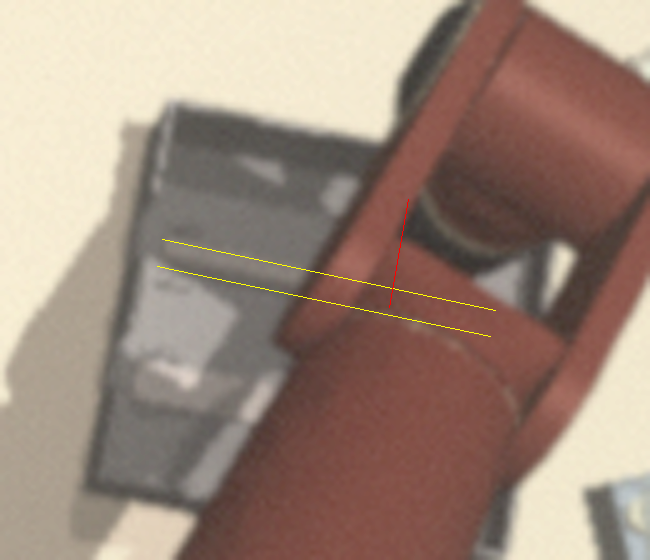

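```bash
python3 -m inch '{"linear":[[0.2,0,2],[0.4,-0.1,4],[0.4,-0.1,6],[0.4,-0.1,8],[0.4,-0.1,9]],"dr":[[0,0,0],[0,0,0],[0,0,0],[0,0,0],[0,0,0]],"gripper":[0.3,0.3,0.3,0.3,0.3]}'
python3 -m inch '{"linear":[[0,0,1],[0,0,1.7],[0,0,2.2],[0,0,2.6],[0,0,2.8]],"dr":[[0,0,0],[0,0,0],[0,0,0],[0,0,0],[0,0,0]],"gripper":[0.3,0.3,0.3,0.3,0.3]}'
python3 - <<'E'
from cell import bot
from h import *
s=bot.get_state();print(s["position"],s["wrist_force"])
g=fr(.527,-.2468,-.1984,[[.0395,-.015,.0065]])[0]
delta(s,g,Rd(78.2))
E
```

```text
time_s: 3.68
position: [0.5603, -0.2667, 0.0379]
eef_rot: [-3.138, -0.001, 1.36]
wrist_force: [-0.7, 0.9, -0.7]
gripper_width: 0.0554
time_s: 4.1
position: [0.562, -0.2675, 0.0125]
eef_rot: [3.141, 0.0, 1.36]
wrist_force: [0.1, -0.1, -0.5]
gripper_width: 0.0559
[ 0.56203054 -0.26751657  0.01248867] [ 0.09857994 -0.07573651 -0.50251609]
linear cm [-0.16  0.11  0.6 ] dr [ 0.03  0.01 -0.26]
```

```bash
python3 -m inch '{"linear":[[0,0.1,0.2],[0,0.1,0.4],[0,0.1,0.5],[0,0.1,0.5],[0,0.1,0.5]],"dr":[[0,0,0],[0,0,0],[0,0,0],[0,0,0],[0,0,0]],"gripper":[0.2,0,-0.2,-0.4,-0.6]}'
python3 -m inch '{"linear":[[0,0,0],[0,0,0],[0,0,0],[0,0,0],[0,0,0]],"dr":[[0,0,0],[0,0,0],[0,0,0],[0,0,0],[0,0,0]],"gripper":[-0.8,-1,-1,-1,-1]}'
```

```text
time_s: 4.52
position: [0.5629, -0.2676, 0.0075]
eef_rot: [3.141, 0.0, 1.36]
wrist_force: [0.2, 0.4, -0.2]
gripper_width: 0.0174
time_s: 4.93
position: [0.563, -0.2677, 0.0078]
eef_rot: [3.141, 0.0, 1.36]
wrist_force: [0.6, 0.7, 2.3]
gripper_width: 0.0135
```

```bash
python3 -m inch '{"linear":[[0,0,0],[0,0,0],[0,0,0.1],[0,0,0.2],[0,0,0.3]],"dr":[[0,0,0],[0,0,0],[0,0,0],[0,0,0],[0,0,0]],"gripper":[-0.4,-0.4,-0.4,-0.4,-0.4]}'
python3 -m inch '{"linear":[[0,0,0],[0,0,0],[0,0,0],[0,0,0],[0,0,0]],"dr":[[0,0,0],[0,0,0],[0,0,0],[0,0,0],[0,0,0]],"gripper":[-0.5,-0.6,-0.7,-0.8,-1]}'
```

```text
time_s: 5.35
position: [0.5625, -0.2674, 0.0039]
eef_rot: [-3.141, -0.0, 1.36]
wrist_force: [-0.3, -0.3, 1.6]
gripper_width: 0.0258
time_s: 5.77
position: [0.5629, -0.2676, 0.0046]
eef_rot: [3.141, 0.0, 1.36]
wrist_force: [-0.3, 0.5, 2.3]
gripper_width: 0.0133
```

```bash
python3 -m inch '{"linear":[[0,0,-0.2],[0,0,-0.45],[0,0,-0.7],[0,0,-0.95],[0,0,-1.2]],"dr":[[0,1,0],[0,2.3,0],[0,3.7,0],[0,5.1,0],[0,6.5,0]],"gripper":[-1,-1,-1,-1,-1]}'
python3 - <<'E'
from cell import bot
from h import *
s=bot.get_state();print(s["wrist_force"],s["moment"],tobin(s["position"]))
f=bot.grab_frame("side")
crop(f,(220,80,112,114),5,[],"pics/tilt1_side.png")
f=bot.grab_frame("top")
crop(f,(278,115,130,112),5,[],"pics/tilt1_top.png")
E
```

```text
time_s: 6.18
position: [0.5625, -0.2677, 0.0164]
eef_rot: [-3.141, -0.116, 1.36]
wrist_force: [0.2, 0.6, -2.8]
gripper_width: 0.0136
[ 0.15171443  0.64102142 -2.79114909] [-0.02671922  0.0170575  -0.05798576] [[ 0.03889873 -0.01349688  0.0163531 ]]
```

View pics/tilt1_side.png

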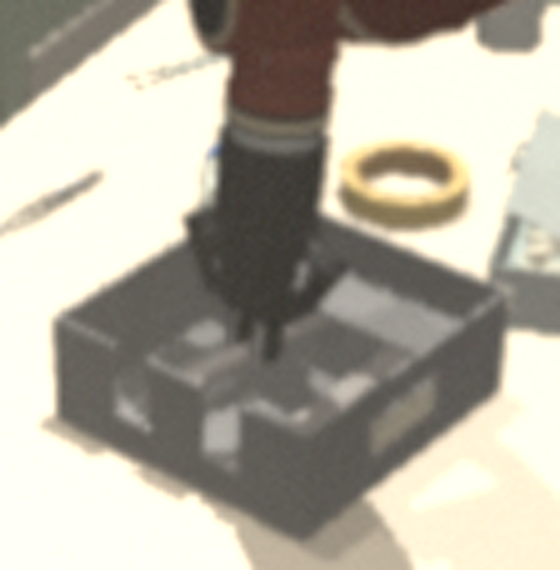

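View pics/tilt1_top.png

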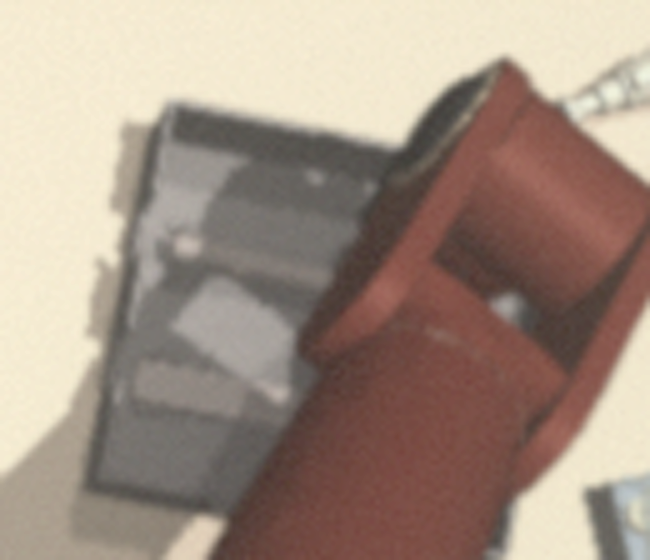

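```bash
python3 -m inch '{"linear":[[0,0,-0.2],[0,0,-0.4],[0,0,-0.6],[0,0,-0.8],[0.05,0,-1]],"dr":[[0,1.4,0],[0,2.8,0],[0,4.2,0],[0,5.6,0],[0,6.5,0]],"gripper":[-1,-1,-1,-1,-1]}'
python3 - <<'E'
from cell import bot
from h import *
s=bot.get_state();print(s["wrist_force"],s["moment"],tobin(s["position"]))
R=Ro.from_euler('xyz',s["eef_rot"]).as_matrix()
# rod hypothesis: axis along tool x, grip pt 7.4mm behind tcp, centre 10 mm ahead of grip
c=s["position"]-.0074*R[:,2]+.0085*R[:,0]
print("rod c bin",tobin(c),"front",tobin(c+.1*R[:,0]),"tail",tobin(c-.1*R[:,0]))
S=rodsegs(c,R[:,0])+binsegs(.527,-.2468,-.1984)
for n,box in(("side",(220,100,112,94)),("top",(278,115,130,112))):
    f=bot.grab_frame(n);crop(f,box,5,[],f"pics/tilt2_{n}.png");crop(f,box,5,S,f"pics/tilt2o_{n}.png")
E
```

```text
time_s: 6.7
position: [0.5625, -0.2686, 0.0265]
eef_rot: [3.142, -0.229, 1.36]
wrist_force: [-0.5, -0.2, -2.0]
gripper_width: 0.0135
[-0.49133979 -0.16698863 -2.02887981] [-0.18827106  0.06359107 -0.04055779] [[ 0.03911944 -0.01435878  0.02647125]]
rod c bin [[ 0.03920156 -0.00775938  0.03560642]] front [[0.04042283 0.0896264  0.05828939]] tail [[ 0.03798028 -0.10514517  0.01292345]]
```

View pics/tilt2_side.png

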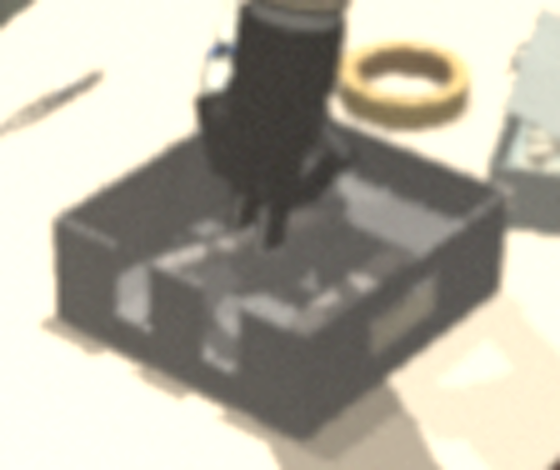

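View pics/tilt2o_side.png

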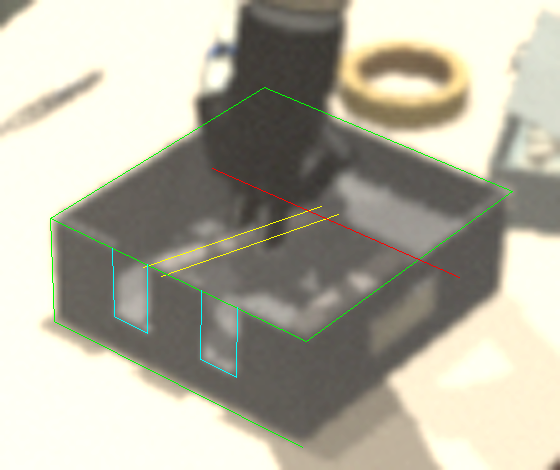

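View pics/tilt2o_top.png

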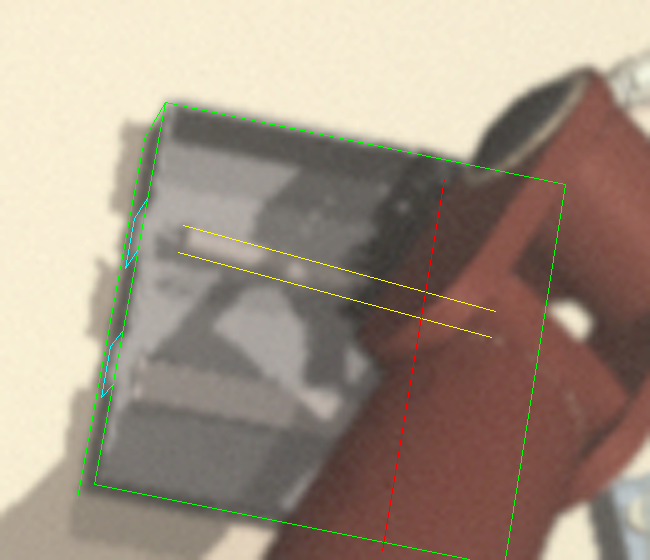

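View pics/tilt2_top.png

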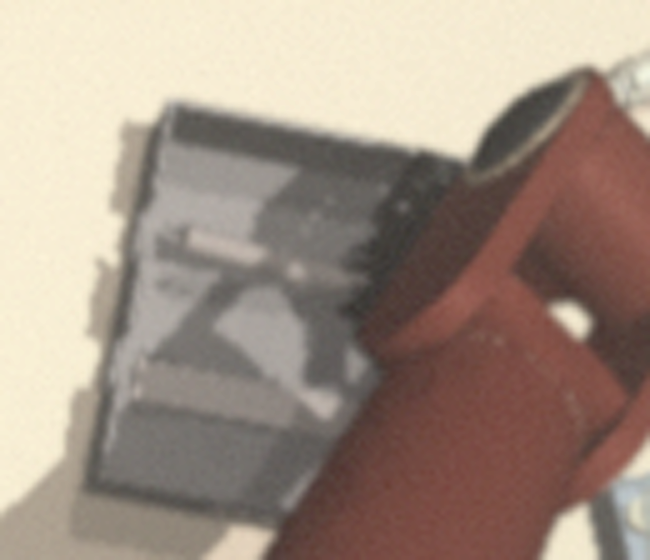

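```bash
python3 -m inch '{"linear":[[0.5,-0.1,0],[1.2,-0.2,0],[2,-0.2,0],[2.8,-0.2,0],[3.5,-0.2,0]],"dr":[[0,0,0],[0,0,0],[0,0,0],[0,0,0],[0,0,0]],"gripper":[-1,-1,-1,-1,-1]}'
python3 - <<'E'
from cell import bot
from h import *
s=bot.get_state();print(s["wrist_force"],s["moment"],tobin(s["position"]))
R=Ro.from_euler('xyz',s["eef_rot"]).as_matrix()
c=s["position"]-.0074*R[:,2]+.0085*R[:,0]
print("rod c bin",tobin(c),"front",tobin(c+.1*R[:,0]),"tail",tobin(c-.1*R[:,0]))
S=rodsegs(c,R[:,0])
for n,box in(("side",(220,100,112,94)),("top",(278,115,130,112))):
    f=bot.grab_frame(n);crop(f,box,5,S,f"pics/draw1o_{n}.png")
E
```

```text
time_s: 7.22
position: [0.568, -0.2329, 0.0344]
eef_rot: [3.142, -0.227, 1.361]
wrist_force: [-0.2, 0.3, -1.9]
gripper_width: 0.0135
[-0.22943178  0.3058954  -1.93778853] [-0.1537327   0.02356545  0.00820412] [[0.0374341  0.02167085 0.03442442]]
rod c bin [[0.03750779 0.02828605 0.04354822]] front [[0.03859363 0.12571231 0.06606365]] tail [[ 0.03642195 -0.06914021  0.0210328 ]]
```

View pics/draw1o_side.png

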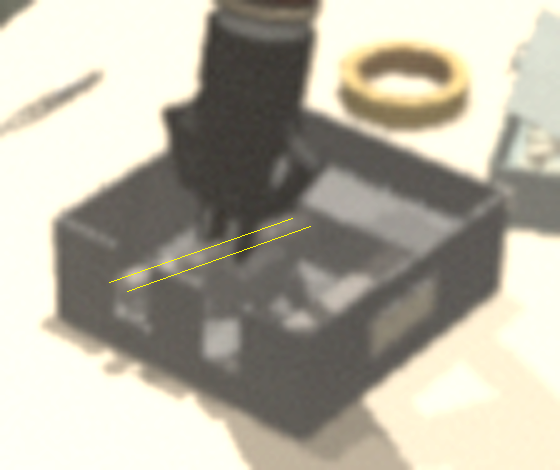

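View pics/draw1o_top.png

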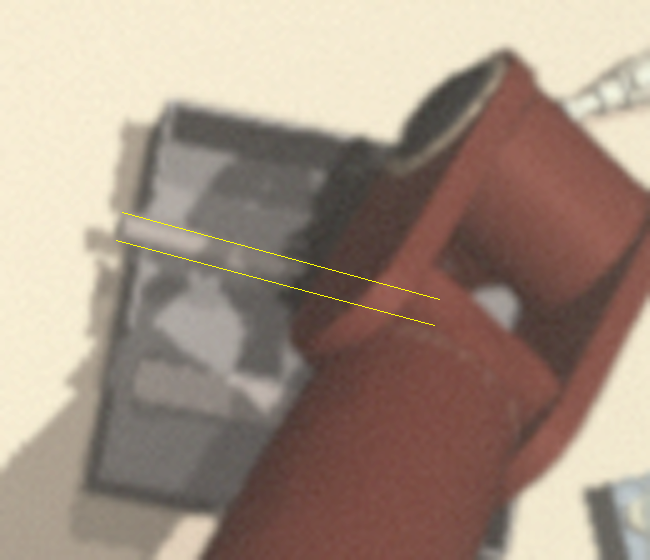

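```bash
python3 -m inch '{"linear":[[0.9,0,0],[1.8,0,0],[2.7,0,0],[3.6,0,0],[4.4,0,0]],"dr":[[0,0,0],[0,0,0],[0,0,0],[0,0,0],[0,0,0]],"gripper":[-1,-1,-1,-1,-1]}'
python3 - <<'E'
from cell import bot
from h import *
s=bot.get_state();print(s["wrist_force"],s["moment"],tobin(s["position"]))
R=Ro.from_euler('xyz',s["eef_rot"]).as_matrix()
c=s["position"]-.0074*R[:,2]+.0085*R[:,0]
print("rod c bin",tobin(c),"front",tobin(c+.1*R[:,0]),"tail",tobin(c-.1*R[:,0]))
S=rodsegs(c,R[:,0])
for n,box in(("side",(220,100,112,94)),("top",(278,115,130,112))):
    f=bot.grab_frame(n);crop(f,box,5,S,f"pics/draw2o_{n}.png")
E
```

```text
time_s: 7.73
position: [0.5769, -0.1914, 0.0443]
eef_rot: [3.142, -0.227, 1.361]
wrist_force: [-0.3, 0.4, -1.3]
gripper_width: 0.0142
[-0.34862235  0.41751645 -1.25680899] [-0.20771179  0.02641775  0.02497422] [[0.0380269  0.06420083 0.04434153]]
rod c bin [[0.03810356 0.07081695 0.05346463]] front [[0.0392411  0.16824501 0.07596974]] tail [[ 0.03696603 -0.0266111   0.03095952]]
```

View pics/draw2o_side.png

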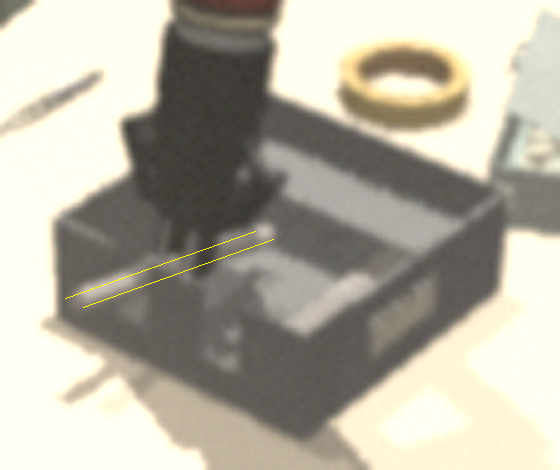

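View pics/draw2o_top.png

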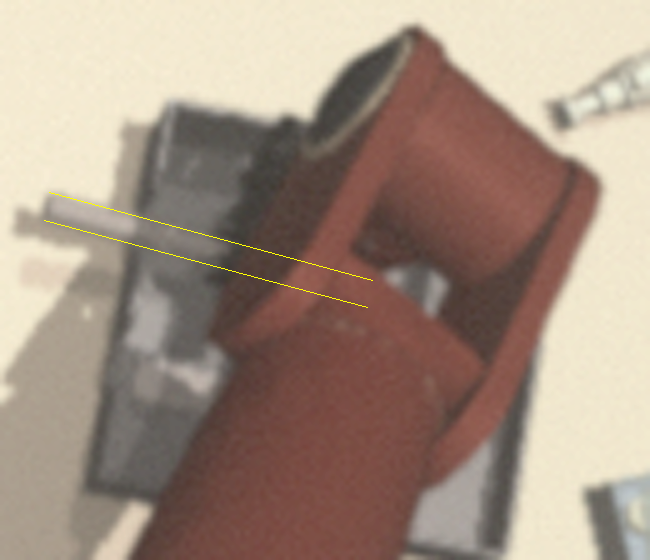

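```bash
python3 -m inch '{"linear":[[0.35,0,-1.5],[0.9,0,-4],[1.6,0,-7],[2.3,0,-10],[2.95,0,-12.7]],"dr":[[0,0,0],[0,0,0],[0,0,0],[0,0,0],[0,0,0]],"gripper":[-1,-1,-1,-1,-1]}'
python3 - <<'E'
from cell import bot
from h import *
s=bot.get_state();print(s["wrist_force"],tobin(s["position"]))
g=fr(.5513,.2249,.2380,[[0,-.0085,.16]])[0];print(g)
delta(s,g,Rd(103.6))
E
```

```text
time_s: 8.25
position: [0.5767, -0.1926, 0.1762]
eef_rot: [3.141, -0.226, 1.36]
wrist_force: [-0.2, -0.4, -1.3]
gripper_width: 0.0135
[-0.22383569 -0.36055609 -1.27624246] [[0.03807717 0.06298269 0.17622351]]
[0.55330396 0.2166396  0.16      ]
linear cm [ 38.15 -10.85  10.45] dr [  2.94 -12.75 -25.56]
```

```bash
python3 -m inch '{"linear":[[2,-0.5,0.5],[5,-1.4,1.4],[8.5,-2.4,2.3],[12,-3.4,3.3],[15,-4.3,4.1]],"dr":[[0,-2.5,0],[0,-5,0],[0,-8,0],[0,-11,0],[0,-13,0]],"gripper":[-1,-1,-1,-1,-1]}'
python3 - <<'E'
from cell import bot
from h import *
s=bot.get_state();print(s["wrist_force"])
g=fr(.5513,.2249,.2380,[[0,-.0085,.15]])[0];print(g)
delta(s,g,Rd(103.6))
E
```

```text
time_s: 8.67
position: [0.5667, -0.0293, 0.1685]
eef_rot: [3.141, 0.002, 1.36]
wrist_force: [0.6, 1.0, -1.5]
gripper_width: 0.0137
[ 0.58896982  0.96258815 -1.45160237]
[0.55330396 0.2166396  0.15      ]
linear cm [23.78 -6.45  1.8 ] dr [  0.03   0.1  -25.66]
```

```bash
python3 -m inch '{"linear":[[3.5,-0.9,0.3],[7,-1.9,0.5],[10.5,-2.8,0.8],[14,-3.8,1],[17,-4.6,1.2]],"dr":[[0,0,-5],[0,0,-10],[0,0,-15],[0,0,-20],[0,0,-24]],"gripper":[-1,-1,-1,-1,-1]}'
python3 - <<'E'
from cell import bot
from h import *
s=bot.get_state();print(s["wrist_force"])
g=fr(.5513,.2249,.2380,[[0,-.0085,.15]])[0];print(g)
delta(s,g,Rd(103.6))
E
```

```text
time_s: 9.08
position: [0.5571, 0.1467, 0.1561]
eef_rot: [3.142, -0.0, 1.784]
wrist_force: [0.5, -0.2, -2.2]
gripper_width: 0.0135
[ 0.51319949 -0.24198729 -2.15605991]
[0.55330396 0.2166396  0.15      ]
linear cm [6.92 1.11 0.62] dr [ 0.   -0.02 -1.39]
```

```bash
python3 -m inch '{"linear":[[2.5,0.4,0.2],[5,0.8,0.4],[6.5,1,0.6],[6.9,1.1,0.6],[6.9,1.1,0.6]],"dr":[[0,0,-0.5],[0,0,-1],[0,0,-1.4],[0,0,-1.4],[0,0,-1.4]],"gripper":[-1,-1,-1,-1,-1]}'
python3 -m inch '{"linear":[[0,0,1],[0,0,2],[0,0,2.6],[0,0,3],[0,0,3]],"dr":[[0,0,0],[0,0,0],[0,0,0],[0,0,0],[0,0,0]],"gripper":[-1,-1,-1,-1,-1]}'
cat > chk.py <<'E'
from cell import bot
from h import *
import sys
s=bot.get_state();print(s["position"],s["wrist_force"],s["moment"])
R=Ro.from_euler('xyz',s["eef_rot"]).as_matrix()
c=s["position"]-.0074*R[:,2]+.0085*R[:,0]
print("rod c rest (model)",tobin(c,(.5513,.2249,.238)))
S=rodsegs(c,R[:,0])+restsegs(.5513,.2249,.238)
for n,box in(("side",(130,160,110,110)),("top",(110,120,130,90))):
    f=bot.grab_frame(n);crop(f,box,5,S,f"pics/{sys.argv[1]}o_{n}.png");crop(f,box,5,[],f"pics/{sys.argv[1]}_{n}.png")
    r=cam(f);RR=cv2.Rodrigues(r[2])[0]
    for d in bot.place_of("rod_center",f)[:2]: 
        P=RR.T@(np.array(d["point"])-r[3]);print(n,d["p"],P.round(4),"rest frame",tobin(P,(.5513,.2249,.238)).round(4))
E
python3 chk.py ab
```

```text
time_s: 9.5
position: [0.5539, 0.2149, 0.15]
eef_rot: [-3.141, 0.0, 1.805]
wrist_force: [0.7, -0.7, -0.7]
gripper_width: 0.0134
time_s: 9.92
position: [0.5531, 0.2133, 0.1181]
eef_rot: [-3.138, 0.0, 1.803]
wrist_force: [-0.4, -0.7, -1.0]
gripper_width: 0.0138
[0.55313832 0.21329317 0.11812719] [-0.44262065 -0.67979558 -1.02236582] [-0.01191338 -0.01757436  0.00404127]
rod c rest (model) [[-0.00087191 -0.00321293  0.12552663]]
side 0.68 [0.5559 0.2202 0.1264] rest frame [[ 0.0034 -0.0056  0.1264]]
```

View pics/abo_side.png

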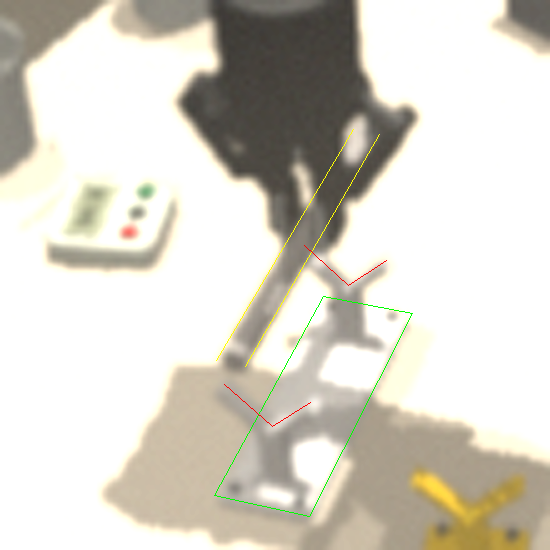

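View pics/abo_top.png

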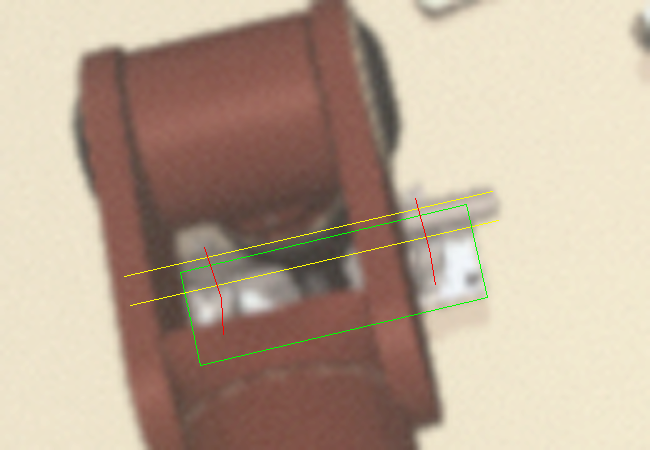

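```bash
python3 -m inch '{"linear":[[0.2,0,1.2],[0.4,0,2.4],[0.4,0,3.5],[0.4,0,4.2],[0.4,0,4.5]],"dr":[[0,0,0],[0,0,0],[0,0,0],[0,0,0],[0,0,0]],"gripper":[-1,-1,-1,-1,-1]}'
python3 -m inch '{"linear":[[0,0,0.4],[0,0,0.8],[0,0,1.2],[0,0,1.6],[0,0,1.8]],"dr":[[0,0,0],[0,0,0],[0,0,0],[0,0,0],[0,0,0]],"gripper":[-1,-1,-1,-1,-1]}'
python3 chk.py low
```

```text
time_s: 10.53
position: [0.5515, 0.2179, 0.0723]
eef_rot: [-3.137, 0.0, 1.804]
wrist_force: [-1.0, -0.2, -1.9]
gripper_width: 0.0137
time_s: 10.95
position: [0.5532, 0.2181, 0.0568]
eef_rot: [-3.141, 0.0, 1.804]
wrist_force: [0.0, -0.2, -1.5]
gripper_width: 0.0135
[0.5531711  0.21811045 0.05683757] [ 0.02158585 -0.21282922 -1.5018992 ] [-0.01284947  0.02631499  0.0262503 ]
rod c rest (model) [[0.0002638  0.0014607  0.06423743]]
side 0.64 [0.5536 0.2241 0.0631] rest frame [[ 0.002  -0.0013  0.0631]]
```

View pics/low_side.png

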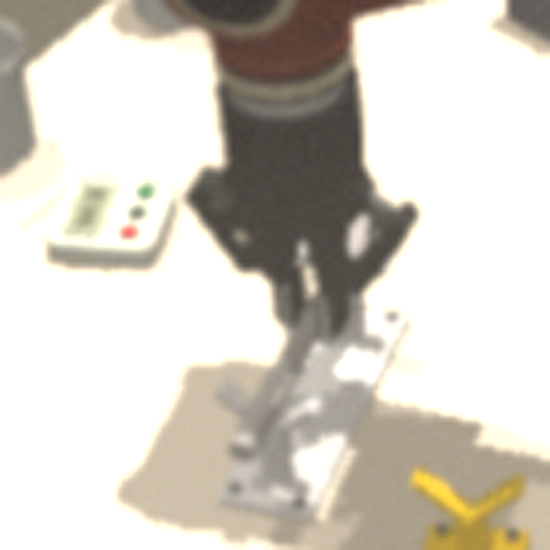

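View pics/lowo_side.png

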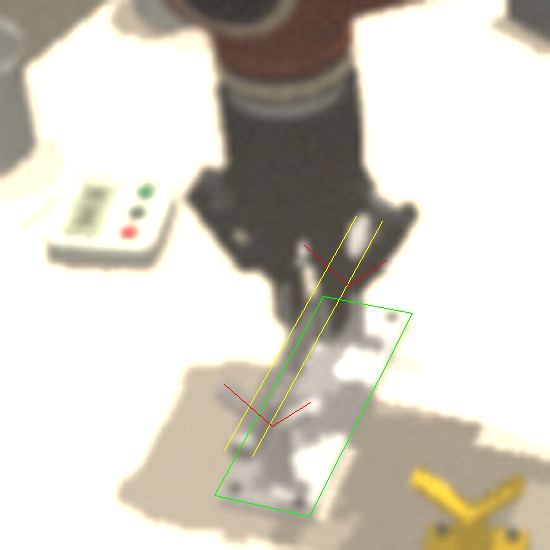

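View pics/low_top.png

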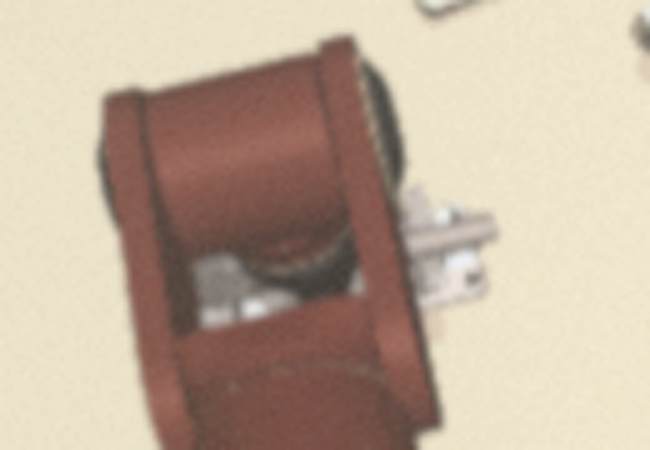

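```bash
python3 -m inch '{"linear":[[0,0,0.15],[0,0,0.3],[0,0,0.45],[0,0,0.6],[0,0,0.6]],"dr":[[0,0,0],[0,0,0],[0,0,0],[0,0,0],[0,0,0]],"gripper":[-1,-1,-1,-1,-1]}'
```

```text
time_s: 11.57
position: [0.553, 0.2181, 0.0508]
eef_rot: [-3.141, 0.0, 1.804]
wrist_force: [0.5, 0.6, -1.3]
gripper_width: 0.0135
```

```bash
python3 -m inch '{"linear":[[0,0,0.05],[0,0,0.1],[0,0,0.15],[0,0,0.2],[0,0,0.2]],"dr":[[0,0,0],[0,0,0],[0,0,0],[0,0,0],[0,0,0]],"gripper":[-1,-1,-1,-1,-1]}'
```

```text
time_s: 11.98
position: [0.5537, 0.2183, 0.0498]
eef_rot: [3.141, 0.0, 1.804]
wrist_force: [-0.3, 0.8, 0.9]
gripper_width: 0.0135
```

```bash
python3 -m inch '{"linear":[[0,0,0],[0,0,0],[0,0,0],[0,0,0],[0,0,0]],"dr":[[0,0,0],[0,0,0],[0,0,0],[0,0,0],[0,0,0]],"gripper":[-0.6,-0.5,-0.4,-0.2,0]}'
python3 -m inch '{"linear":[[0,0,0],[0,0,-0.5],[0,0,-1.5],[0,0,-3],[0,0,-5]],"dr":[[0,0,0],[0,0,0],[0,0,0],[0,0,0],[0,0,0]],"gripper":[0,0,0,0,0]}'
python3 -m inch '{"linear":[[0,0,-3],[0,0,-6],[0,0,-9],[-3,0,-12],[-7,0,-13]],"dr":[[0,0,0],[0,0,0],[0,0,0],[0,0,0],[0,0,0]],"gripper":[0,0,0,0,0]}'
python3 -m inch '{"linear":[[-4,0,0],[-8,0,0],[-12,0,0],[-16,0,0],[-20,0,0]],"dr":[[0,0,0],[0,0,0],[0,0,0],[0,0,0],[0,0,0]],"gripper":[0,0,0,0,0]}'
cat > fin.py <<'E'
from cell import bot
from h import *
import sys
for n,box in(("side",(130,160,110,110)),("top",(110,120,130,90))):
    f=bot.grab_frame(n);crop(f,box,5,[],f"pics/{sys.argv[1]}_{n}.png");cv2.imwrite(f"pics/{sys.argv[1]}full_{n}.png",cv2.cvtColor(f["color"],cv2.COLOR_RGB2BGR))
    r=cam(f);RR=cv2.Rodrigues(r[2])[0]
    for th in("rod_center","bar_center"):
      for d in bot.place_of(th,f)[:2]: 
        P=RR.T@(np.array(d["point"])-r[3]);print(n,th,round(d["p"],2),P.round(4),"rest frame",tobin(P,(.5513,.2249,.238)).round(4))
E
python3 fin.py fin
```

```text
time_s: 12.4
position: [0.5532, 0.2182, 0.0492]
eef_rot: [-3.141, -0.0, 1.804]
wrist_force: [0.5, -0.6, 0.2]
gripper_width: 0.0422
time_s: 12.82
position: [0.5523, 0.218, 0.0992]
eef_rot: [-3.139, 0.0, 1.804]
wrist_force: [0.2, -0.4, -0.1]
gripper_width: 0.0427
time_s: 13.23
position: [0.5713, 0.1521, 0.2366]
eef_rot: [3.132, 0.0, 1.808]
wrist_force: [2.0, -0.6, 0.9]
gripper_width: 0.0429
time_s: 13.65
position: [0.6158, -0.0462, 0.2307]
eef_rot: [3.14, 0.001, 1.804]
wrist_force: [1.2, 0.5, -0.3]
gripper_width: 0.0427
side rod_center 0.5 [0.5535 0.2266 0.0575] rest frame [[0.0025 0.0011 0.0575]]
side bar_center 0.5 [ 0.4913 -0.2442  0.0097] rest frame [[-0.1689 -0.4417  0.0097]]
top rod_center 0.56 [0.5544 0.2276 0.0566] rest frame [[0.0036 0.0019 0.0566]]
top rod_center 0.55 [ 0.5231 -0.3006  0.0433] rest frame [[-0.1513 -0.5041  0.0433]]
top bar_center 0.66 [ 0.4965 -0.2412  0.0085] rest frame [[-0.1632 -0.44    0.0085]]
```

View pics/fin_side.png

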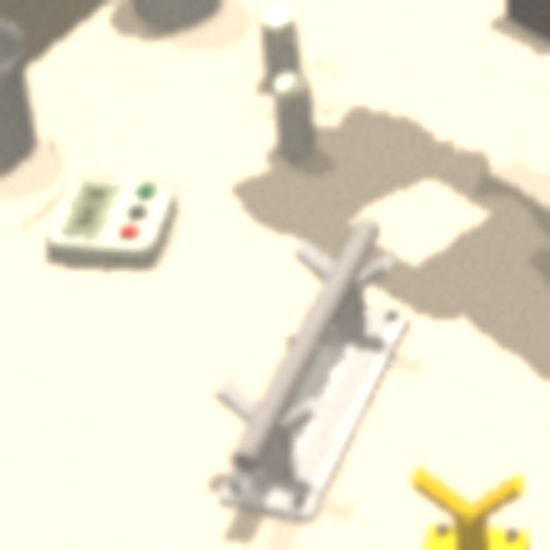

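View pics/fin_top.png

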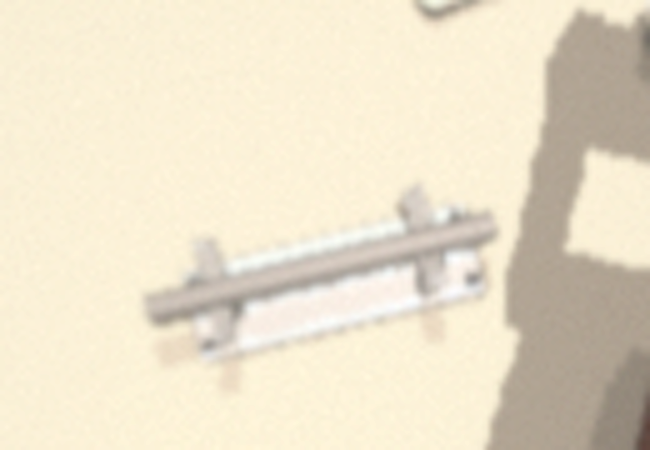

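View pics/finfull_side.png

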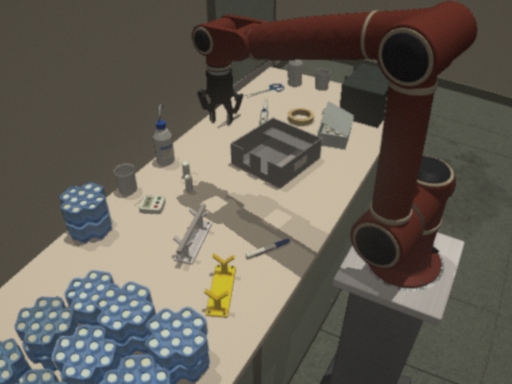

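The side and top views show the rod lying in both notches of the metal rest, with equal overhang at each end: (245,460) to (370,228) in the side crop. The bar is where it started and the gripper is well clear. I'll settle the arm and hand in.

```bash
python3 -m inch '{"linear":[[0,0,0],[0,0,0],[0,0,0],[0,0,0],[0,0,0]],"dr":[[0,0,0],[0,0,0],[0,0,0],[0,0,0],[0,0,0]],"gripper":[0,0,0,0,0]}'
python3 -c "
from cell import bot
print(bot.sign_off())"
```

```text
time_s: 14.37
position: [0.6154, -0.0438, 0.2292]
eef_rot: [-3.142, -0.0, 1.804]
wrist_force: [0.3, -0.7, -0.5]
gripper_width: 0.0428
the job is handed in; nothing more can be done
None
```

I took the round rod out of the bin through its slot, laid it in both V notches of the metal rest, and handed the job in at about 14.4 s. No verdict was reported.

**What I did:** I gripped the rod near its middle and tipped the slot end up about 13°. I then drew it about 8 cm along its own axis through the slot, until the tail was clear of the hood. After that I lifted it, levelled it, lowered it into the notches until it touched, and let go.

**Final checks, from the camera networks (good to about 4 mm):**

| Check | Measured | Allowed |
|---|---|---|
| Rod centre along the rest, off the middle | 1–2 mm | 25 mm |
| Rod centre across the rest, off the middle | about 3 mm | 10 mm |
| Rod centre height above the bench | about 57 mm | 50–63 mm |
| Flat bar shift from its start | about 1–2 mm (within the noise) | 25 mm |

By eye, the rod looks parallel to the rest in both views, and the arm was clear of everything.

**Checks that disagreed:**
- **Grip width:** the gripper read 13.5 mm on the 16 mm rod. I regripped 3 mm lower and got the same reading. The rod followed the tool throughout, so I took it as a sensor or pad offset.
- **Stray detection:** in the last top view the network also reported a second "rod" at the hood edge, almost as likely (0.55 against 0.56). The picture shows the rod on the rest.

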